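Put the lunch carrier together

TASK

Put the steel lunch carrier back together on its round wooden stand: the tall tier goes into the stand, the middle tier on that, then the shallow tier, and the lid with the knob on top. Every part must sit fully home and level in the one below, and the other things on the worktop must stay where they are.

Things in the scene. Friction and masses are not known exactly. Their poses are not given: they have to be found in the camera images.
- board: The long light wooden pastry board on which everything stands: 225 mm deep (x), 680 mm wide (y), 16 mm thick; its top is 16 mm above the worktop (z = 0.016). It does not move. Origin: centre of its underside. Behind and above it hangs a wall cabinet (front at x = 0.61, underside at z = 0.59): keep the wrist clear of it.
- stand: The wooden stand of the lunch carrier: a round dark wooden disc, 90 mm across and 14 mm high, with a round recess in the middle (56 mm across, 9 mm deep). It does not move. Origin: centre of its underside, on the board; z up.
- tall_tier: Tall tier: round steel pot, open on top, 80 mm high overall, 60 mm outside diameter, straight wall 2 mm thick. Its foot (lowest 8 mm, tapering from 51 down to 42 mm across) drops into the 56 mm mouth below until the pot's shoulder rests on that rim: seated on the stand, its origin is 6 mm above the stand's. Origin: centre of the foot's underside, z up the axis. About 0.2 kg.
- middle_tier: Middle tier: round steel pot, open on top, 58 mm high overall, 60 mm outside diameter, straight wall 2 mm thick. Its foot (lowest 8 mm, tapering from 51 down to 42 mm across) drops into the 56 mm mouth below until the pot's shoulder rests on that rim: seated on the tall tier, its origin is 72 mm above the tall tier's. Origin: centre of the foot's underside, z up the axis. About 0.16 kg.
- shallow_tier: Shallow tier: round steel pot, open on top, 40 mm high overall, 60 mm outside diameter, straight wall 2 mm thick. Its foot (lowest 8 mm, tapering from 51 down to 42 mm across) drops into the 56 mm mouth below until the pot's shoulder rests on that rim: seated on the middle tier, its origin is 50 mm above the middle tier's. Origin: centre of the foot's underside, z up the axis. About 0.12 kg.
- knob_lid: Lid: round steel disc 60 mm across with a black knob on top, 42 mm high overall. Below it has the same 8 mm tapering foot as the tiers; the disc spans 8 to 14 mm above the underside, the knob (21 mm diameter, straight-sided) 19 to 42 mm. Seated on the shallow tier its origin is 32 mm above that of the tier. Origin: centre of the foot's underside, z up. About 0.1 kg.
- salt_shaker: Bystander: small glass shaker with a grey top, 44 mm diameter, 90 mm high, standing. Origin: centre of its underside.
- garlic: Bystander: garlic bulb, 56 mm across and 56 mm high. Origin: centre of its underside.
- lemon: Bystander: yellow lemon, 71 mm long (its x), 53 mm wide, 51 mm high. Origin: centre of its underside.
- cup: Bystander: low green and white cup, 64 mm wide, 89 mm long with its handle (at its -y end), 48 mm high. Origin: centre of its outline at the underside.

How it is judged:
By the outcome, as a careful person would: the job done as asked, in the order asked, and still so for the second after the job is handed in, with the robot touching nothing.
It also fails if it takes over 104 s, if anything falls off the work surface, if the arm or the gripper's body presses on something with over 40 N, if the wrist force passes 120 N, or if a joint passes its speed limit or range.

ROBOT

A 6-joint arm with a two-finger parallel gripper is mounted at the origin on a cart in front of the work surface, level with it; the furniture and walls round the work are solid. World frame = base frame: x ahead of the robot, y to its left, z up, the work surface at z = 0. Lengths are in m, angles in rad, forces in N, time in s.
With the tool pointing down it reaches from about 0.325 to 0.775 m from the base axis. Payload 5.5 kg.
Tool frame: the origin (TCP) lies at the very end of the fingers, on their centre line; the grasp point (between the pads) lies 19 mm behind it; z points along the fingers, y is the line along which they close (so a half turn about z gives the same grasp; the last joint's range is limited). The gripper opens to 85 mm and grips with 20 to 120 N. Pads are 22 mm wide; open, the fingers measure 114 mm over their backs; the gripper's body (76 mm by 85 mm) begins 54 mm behind the grasp point. The pads swing forward as they close: fully open they stand 13 mm farther back than shut.
Start: joints at [1.26, 0.091, 1.231, -0, 1.82, -0.057], TCP at [0.151, 0.581, 0.231] pointing down, gripper open.
Joint ranges: [-2.87, 2.87], [-0.86, 2.18], [0.17, 2.46], [-1.51, 4.65], [0.06, 2.69], [-2.65, 2.65]. Speed limits (rad/s): [2.57, 2.57, 3.01, 3.14, 3.14, 3.14].

INTERFACE

Orientations are given as a unit quaternion [w, x, y, z].
In Python, from cell import bot, cams gives the robot as it stands. The module is installed in compiled form; this text tells all that it offers.
- The arm moves only by the tool step_arm, never from a script. Its argument "motion" is a list of rows, each an object of numbers: "dx", "dy", "dz": the shift along the tool's x, y, z as a fraction of full scale; "turn": the turn about the tool's z as a fraction of full scale; "claw": the opening, from 0 (shut) to 1 (fully open). In form: [{"dx": .., "dy": .., "dz": .., "turn": .., "claw": ..}, ...]. A call has exactly 5 rows; each row is the pose to reach, as a shift and turn from the pose commanded when the call began, along the tool's axes at that moment; what a row does not reach only later rows make up. Full scale, the value 1, is 0.25 m for a shift and 2 rad for a turn. A row lasts 1/12 s, in which the tool goes at most 41.7 mm and 7.16 degrees, less where a joint would pass 70% of its speed; a pose out of reach is approached as far as the arm can. A call with a number of a shift or a turn outside -1 to 1 is refused whole. A call with a gripper value outside its range is refused whole. The fingers move at their own pace and stop on an object; "newtons" is the grip in N (left out, the last holds). Time passes only in rows, so rows that repeat a pose let the fingers close, or fill a call up. It gives the time, the measured TCP pose, the force, the opening and the grip force at its end, in the units of the state.
- bot.observe(): the state, without advancing time (a new reading comes with each control period).
- cams.read_camera(name): name is "side" or "top" or "wrist"; returns (picture, depth): 480x640x3 uint8, red, green, blue; 480x640 float32, m along the optical axis (not along the pixel's ray), 0 where there is no reading.
- cams.get_calibration(name): a dict with "intrinsics" (3x3 intrinsics, pixels), "cam_to_world" (4x4, takes a point from camera to world coordinates). Camera axes: x right, y down, z forward; pixel columns grow to the right and rows downward; lengths in m; the calibration is good to about 2 mm. The wrist camera is an equidistant fisheye: a pixel r from the principal point sees the ray r / f radians off the axis. A picture is of the moment at which its call begins: read the wrist's pose just before it. get_calibration takes no time and is no camera call; for the wrist camera it gives the pose at the moment of the call.
- bot.finish_job(): hands the job in; it is judged then, once.
The state is a dict: "t": time; "joints": joint angles; "joint_vel": joint speeds; "effort": joint torques, N m; "eef_pos": TCP position; "orientation": TCP orientation; "contact_force": force on the tool from outside, world axes, zero at the start; "moment": the same for the moment, N m; "finger_gap": finger opening in m; "gripper_force": force on a finger pad.
Only numpy, scipy, OpenCV 4.12 (cv2) and the standard library are available. Lean on these libraries where they do the work, as an engineer would, in place of code of your own. Each camera call takes 0.05 s, during which the arm holds its last target. There are 200 camera calls.

## Working session

There is one attempt and no reset: what is moved stays moved. The work goes in short steps, Python scripts to look and compute and a tool call to move; the robot and the scene stay as the last step left them, time stands still between calls to the robot, and variables do not carry over. Pictures are saved under pics/ and viewed, at most 14 in all, crops included, and the job is handed in when it is done.

Besides the shell and the picture viewer there is one more tool, called after "Call:" in YAML: its name, and indented under it one key for each argument. step_arm: Moves the arm, as the interface text tells. Its arguments: {"type":"object","properties":{"motion":{"type":"array"},"newtons":{"type":"number"}},"required":["motion"]}

```bash
mkdir -p pics; python3 - <<'E'
from cell import bot,cams
import cv2,numpy as np
print(bot.observe())
for n in ("top","side"):
    p,d=cams.read_camera(n); c=cams.get_calibration(n)
    cv2.imwrite(f"pics/{n}0.png",p[:,:,::-1]); np.savez(f"{n}0.npz",p=p,d=d,K=c["intrinsics"],T=c["cam_to_world"])
    print(n,c)
E
```

```text
{'t': 0.0, 'joints': array([ 1.26030396e+00,  9.18859095e-02,  1.23190426e+00,  1.68913784e-05,
        1.81980915e+00, -5.67200690e-02]), 'joint_vel': array([-3.80628341e-04,  1.19196991e-03, -1.54314257e-03, -2.26327461e-04,
        7.02824161e-05, -1.43108827e-03]), 'effort': array([ 5.73885718e-04, -4.58719397e+01, -4.18031144e+01,  4.42904729e-05,
        1.12470289e-02,  9.46076625e-06]), 'eef_pos': array([0.15055381, 0.58050551, 0.23012431]), 'orientation': array([-1.91234407e-04,  1.26543821e-01,  9.91960511e-01, -9.84973119e-04]), 'contact_force': array([ 0.16710054, -0.66272226, -0.73415155]), 'moment': array([ 0.00328598, -0.01054541,  0.01615755]), 'gripper_force': 0.0, 'finger_gap': 0.08541978391452393}
top {'intrinsics': array([[435.63956671,   0.        , 321.6308676 ],
       [  0.        , 435.63956671, 237.80758111],
       [  0.        ,   0.        ,   1.        ]]), 'cam_to_world': array([[-0.02032304, -0.99509204,  0.09684424,  0.46698105],
       [-0.99978048,  0.01973347, -0.0070418 ,  0.16092995],
       [ 0.00509617, -0.09696609, -0.99527464,  1.0206095 ],
       [ 0.        ,  0.        ,  0.        ,  1.        ]])}
side {'intrinsics': array([[435.23146307,   0.        , 314.16004329],
       [  0.        , 435.23146307, 237.88410504],
       [  0.        ,   0.        ,   1.        ]]), 'cam_to_world': array([[ 0.93270748, -0.22937793,  0.27828496,  0.3046857 ],
       [-0.36038229, -0.56401078,  0.7429781 , -0.4987273 ],
       [-0.01346706, -0.7932702 , -0.60872081,  0.56001356],
       [ 0.        ,  0.        ,  0.        ,  1.        ]])}
```

View pics/top0.png

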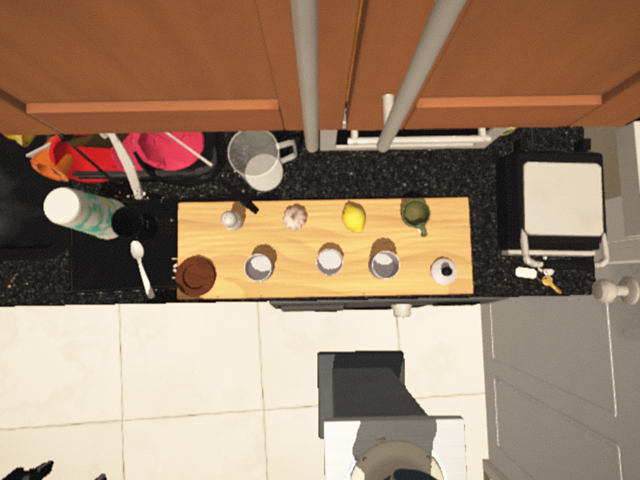

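View pics/side0.png

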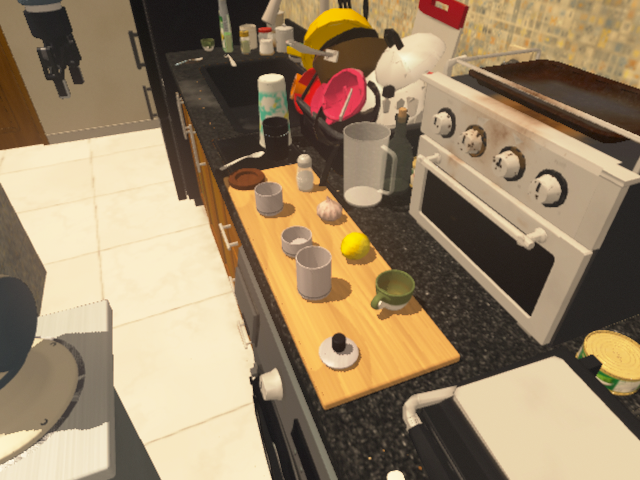

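The top view shows the stand at (196,276), middle tier (259,267), shallow (330,262), tall (385,265) and lid (445,271). The bystanders are along the back row. The side view agrees.

```bash
cat > h.py <<'E'
import numpy as np
from scipy.optimize import least_squares
def cloud(p,d,K,T):
    v,u=np.nonzero(d>0); z=d[v,u]
    P=np.c_[(u-K[0,2])*z/K[0,0],(v-K[1,2])*z/K[1,1],z]
    return P@T[:3,:3].T+T[:3,3]
def fit(P,r):   # circle of known radius through outer points
    c0=P[:,:2].mean(0)
    s=least_squares(lambda c:np.hypot(*(P[:,:2]-c).T)-r,c0,loss='soft_l1',f_scale=.002)
    return s.x,np.sqrt(np.mean(s.fun**2))
E
python3 - <<'E'
from h import *
for n in("top","side"):
    f=np.load(n+"0.npz"); C=cloud(**f)
    if n=="top":
        d=f['d'];K=f['K'];T=f['T'];g={}
        for k,(u,v) in dict(stand=(196,276),middle=(259,267),shallow=(330,262),tall=(385,265),lid=(445,271),salt=(232,219),garlic=(294,216),lemon=(354,217),cup=(415,211)).items():
            z=d[v,u];g[k]=(T@[(u-K[0,2])*z/K[0,0],(v-K[1,2])*z/K[1,1],z,1])[:2]
    for k,c in g.items():
        P=C[(np.hypot(*(C[:,:2]-c).T)<.055)&(C[:,2]>.02)]
        zt=np.percentile(P[:,2],97)
        zb=zt-.008
        if k=='lid': zb=.02; 
        Q=P[P[:,2]>zb]
        # extents
        print(n,k,c.round(3),len(P),len(Q),'ztop',zt.round(4),'bbox',Q[:,0].min().round(4),Q[:,0].max().round(4),Q[:,1].min().round(4),Q[:,1].max().round(4),'mid',((Q.min(0)+Q.max(0))/2)[:2].round(4), 'fit29',fit(Q,.029) if k in('middle','shallow','tall') else '')
E
```

```text
top stand [0.482 0.441] 1225 774 ztop 0.0338 bbox 0.4394 0.5256 0.3988 0.4882 mid [0.4825 0.4435] fit29 
top middle [0.5   0.298] 688 100 ztop 0.0755 bbox 0.4701 0.5266 0.2653 0.3242 mid [0.4984 0.2947] fit29 (array([0.49841732, 0.29484466]), np.float64(0.0007542490826753671))
top shallow [0.508 0.136] 633 81 ztop 0.058 bbox 0.4801 0.5358 0.1099 0.1677 mid [0.508  0.1388] fit29 (array([0.50793406, 0.13889061]), np.float64(0.0007492386452243605))
top tall [0.499 0.011] 762 108 ztop 0.0972 bbox 0.4688 0.5263 -0.0089 0.0501 mid [0.4975 0.0206] fit29 (array([0.49792456, 0.02055743]), np.float64(0.0007464082989967717))
top lid [ 0.482 -0.116] 596 596 ztop 0.0594 bbox 0.4325 0.5352 -0.1694 -0.0638 mid [ 0.4839 -0.1166] fit29 
top salt [0.6   0.344] 15174 1167 ztop 0.7831 bbox 0.6263 0.6291 0.2963 0.3473 mid [0.6277 0.3218] fit29 
top garlic [0.61  0.214] 18024 729 ztop 0.8035 bbox 0.5819 0.6198 0.1662 0.1926 mid [0.6008 0.1794] fit29 
top lemon [0.604 0.082] 18251 840 ztop 0.8353 bbox 0.58 0.5937 0.0966 0.1077 mid [0.5868 0.1022] fit29 
top cup [ 0.622 -0.063] 12390 739 ztop 0.7732 bbox 0.
[... 513 characters left out ...]
 tall [0.499 0.011] 1733 337 ztop 0.096 bbox 0.4678 0.5274 -0.0097 0.0515 mid [0.4976 0.0209] fit29 (array([0.49729972, 0.02048565]), np.float64(0.0008570448952066022))
side lid [ 0.482 -0.116] 1073 1073 ztop 0.0585 bbox 0.4521 0.5118 -0.1525 -0.0923 mid [ 0.482  -0.1224] fit29 
side salt [0.6   0.344] 699 93 ztop 0.1044 bbox 0.5888 0.6172 0.3371 0.3641 mid [0.603  0.3506] fit29 
side garlic [0.61  0.214] 457 76 ztop 0.0657 bbox 0.596 0.6206 0.2039 0.2272 mid [0.6083 0.2156] fit29 
side lemon [0.604 0.082] 643 234 ztop 0.0671 bbox 0.5842 0.6259 0.0605 0.1008 mid [0.6051 0.0806] fit29 
side cup [ 0.622 -0.063] 1307 463 ztop 0.0648 bbox 0.5678 0.6441 -0.0871 -0.0221 mid [ 0.606  -0.0546] fit29
```

Call:
step_arm:
  motion:
    - {"dx": -0.56,"dy": -0.56,"dz": 0,"turn": -0.127,"claw": 1}
    - {"dx": -0.56,"dy": -0.56,"dz": 0,"turn": -0.127,"claw": 1}
    - {"dx": -0.56,"dy": -0.56,"dz": 0,"turn": -0.127,"claw": 1}
    - {"dx": -0.56,"dy": -0.56,"dz": 0,"turn": -0.127,"claw": 1}
    - {"dx": -0.56,"dy": -0.56,"dz": 0,"turn": -0.127,"claw": 1}
  newtons: 30

```text
t: 0.52
eef_pos: [0.2519, 0.4077, 0.2308]
orientation: [0.0, 0.0, 1.0, -0.001]
contact_force: [0.6, 0.5, 0.8]
finger_gap: 0.0852
gripper_force: 0.0
```

Call:
step_arm:
  motion:
    - {"dx": -0.44,"dy": -0.7,"dz": 0,"turn": 0,"claw": 1}
    - {"dx": -0.44,"dy": -0.7,"dz": 0,"turn": 0,"claw": 1}
    - {"dx": -0.44,"dy": -0.7,"dz": 0,"turn": 0,"claw": 1}
    - {"dx": -0.44,"dy": -0.7,"dz": 0,"turn": 0,"claw": 1}
    - {"dx": -0.44,"dy": -0.7,"dz": 0,"turn": 0,"claw": 1}

```text
t: 0.93
eef_pos: [0.3615, 0.2331, 0.231]
orientation: [0.0, -0.0, 1.0, -0.0]
contact_force: [0.9, 1.1, 0.5]
finger_gap: 0.0857
gripper_force: 0.0
```

Call:
step_arm:
  motion:
    - {"dx": -0.42,"dy": -0.7,"dz": 0,"turn": 0,"claw": 1}
    - {"dx": -0.42,"dy": -0.7,"dz": 0,"turn": 0,"claw": 1}
    - {"dx": -0.42,"dy": -0.7,"dz": 0,"turn": 0,"claw": 1}
    - {"dx": -0.42,"dy": -0.7,"dz": 0,"turn": 0,"claw": 1}
    - {"dx": -0.42,"dy": -0.7,"dz": 0,"turn": 0,"claw": 1}

```text
t: 1.35
eef_pos: [0.4667, 0.0577, 0.2309]
orientation: [-0.0, 0.0, 1.0, -0.0]
contact_force: [-0.3, -0.1, -0.1]
finger_gap: 0.0854
gripper_force: 0.0
```

Call:
step_arm:
  motion:
    - {"dx": -0.124,"dy": -0.149,"dz": 0,"turn": 0,"claw": 1}
    - {"dx": -0.124,"dy": -0.149,"dz": 0.1,"turn": 0,"claw": 1}
    - {"dx": -0.124,"dy": -0.149,"dz": 0.24,"turn": 0,"claw": 1}
    - {"dx": -0.124,"dy": -0.149,"dz": 0.36,"turn": 0,"claw": 1}
    - {"dx": -0.124,"dy": -0.149,"dz": 0.4,"turn": 0,"claw": 1}

```text
t: 1.77
eef_pos: [0.4947, 0.0225, 0.1253]
orientation: [-0.004, 0.0, 1.0, 0.0]
contact_force: [-1.1, 0.3, -1.2]
finger_gap: 0.0852
gripper_force: 0.0
```

```bash
python3 - <<'E'
from cell import bot,cams
import cv2
p,d=cams.read_camera("wrist");cv2.imwrite("pics/w1.png",p[:,:,::-1])
print(bot.observe()["eef_pos"])
E
```

```text
[0.49450289 0.02280355 0.12542247]
```

View pics/w1.png

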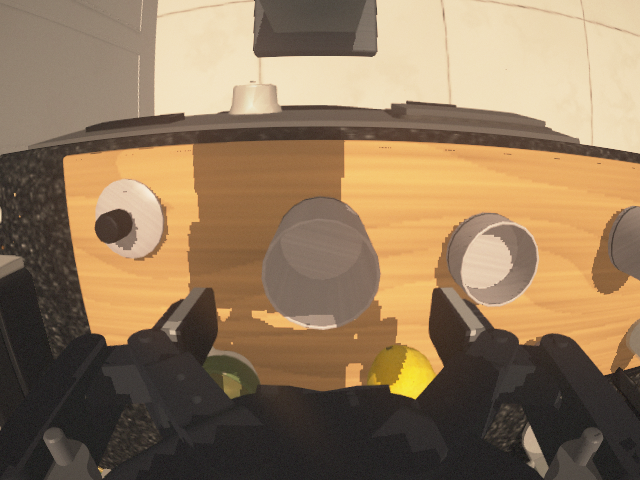

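The pot is centred between the open fingertips (pot at about column 321, tips at 215 and 435).

Call:
step_arm:
  motion:
    - {"dx": 0,"dy": 0,"dz": 0.15,"turn": 0,"claw": 1}
    - {"dx": 0,"dy": 0,"dz": 0.28,"turn": 0,"claw": 1}
    - {"dx": 0,"dy": 0,"dz": 0.28,"turn": 0,"claw": 1}
    - {"dx": 0,"dy": 0,"dz": 0.28,"turn": 0,"claw": 1}
    - {"dx": 0,"dy": 0,"dz": 0.28,"turn": 0,"claw": 1}

```text
t: 2.23
eef_pos: [0.4984, 0.0231, 0.0644]
orientation: [0.002, -0.0, 1.0, -0.0]
contact_force: [-0.1, -0.4, 0.7]
finger_gap: 0.0853
gripper_force: 0.0
```

Call:
step_arm:
  motion:
    - {"dx": 0,"dy": -0.006,"dz": 0.02,"turn": 0,"claw": 0.3}
    - {"dx": 0,"dy": -0.006,"dz": 0.02,"turn": 0,"claw": 0.3}
    - {"dx": 0,"dy": -0.006,"dz": 0.02,"turn": 0,"claw": 0.3}
    - {"dx": 0,"dy": -0.006,"dz": 0.02,"turn": 0,"claw": 0.3}
    - {"dx": 0,"dy": -0.006,"dz": 0.02,"turn": 0,"claw": 0.3}
  newtons: 40

```text
t: 2.65
eef_pos: [0.4984, 0.0214, 0.0585]
orientation: [0.002, -0.0, 1.0, -0.0]
contact_force: [-1.0, 0.1, 6.8]
finger_gap: 0.0599
gripper_force: 44.1
```

Call:
step_arm:
  motion:
    - {"dx": 0,"dy": 0,"dz": -0.1,"turn": 0,"claw": 0.3}
    - {"dx": 0,"dy": 0,"dz": -0.22,"turn": 0,"claw": 0.3}
    - {"dx": 0,"dy": 0,"dz": -0.36,"turn": 0,"claw": 0.3}
    - {"dx": 0.03,"dy": 0.06,"dz": -0.44,"turn": 0,"claw": 0.3}
    - {"dx": 0.066,"dy": 0.2,"dz": -0.44,"turn": 0,"claw": 0.3}

```text
t: 3.07
eef_pos: [0.4829, 0.0693, 0.1724]
orientation: [0.005, 0.002, 1.0, -0.001]
contact_force: [1.2, 0.7, -1.2]
finger_gap: 0.0599
gripper_force: 44.6
```

Call:
step_arm:
  motion:
    - {"dx": 0,"dy": 0.15,"dz": 0,"turn": 0,"claw": 0.3}
    - {"dx": 0,"dy": 0.31,"dz": 0,"turn": 0,"claw": 0.3}
    - {"dx": 0,"dy": 0.47,"dz": 0,"turn": 0,"claw": 0.3}
    - {"dx": 0,"dy": 0.63,"dz": 0,"turn": 0,"claw": 0.3}
    - {"dx": 0,"dy": 0.76,"dz": 0,"turn": 0,"claw": 0.3}

```text
t: 3.48
eef_pos: [0.4797, 0.264, 0.166]
orientation: [-0.0, -0.001, 1.0, 0.0]
contact_force: [0.7, 0.0, -2.5]
finger_gap: 0.0601
gripper_force: 44.6
```

Call:
step_arm:
  motion:
    - {"dx": -0.008,"dy": 0.15,"dz": 0,"turn": 0,"claw": 0.3}
    - {"dx": -0.008,"dy": 0.31,"dz": 0,"turn": 0,"claw": 0.3}
    - {"dx": -0.008,"dy": 0.47,"dz": 0,"turn": 0,"claw": 0.3}
    - {"dx": -0.008,"dy": 0.62,"dz": 0,"turn": 0,"claw": 0.3}
    - {"dx": -0.008,"dy": 0.71,"dz": 0,"turn": 0,"claw": 0.3}

```text
t: 3.9
eef_pos: [0.4812, 0.4425, 0.1651]
orientation: [-0.001, -0.001, 1.0, 0.0]
contact_force: [-0.1, 0.0, -3.0]
finger_gap: 0.06
gripper_force: 44.6
```

```bash
python3 - <<'E'
from cell import bot,cams
print(bot.observe()["eef_pos"])
import cv2
for n in ("side",):
    p,d=cams.read_camera(n)
    cv2.imwrite("pics/s2.png",cv2.resize(p[60:260,130:400,::-1],None,fx=2.9,fy=2.9))
print(bot.observe()["eef_pos"])
E
```

```text
[0.48121824 0.44245617 0.16506489]
[0.48050933 0.44500212 0.1643996 ]
```

View pics/s2.png

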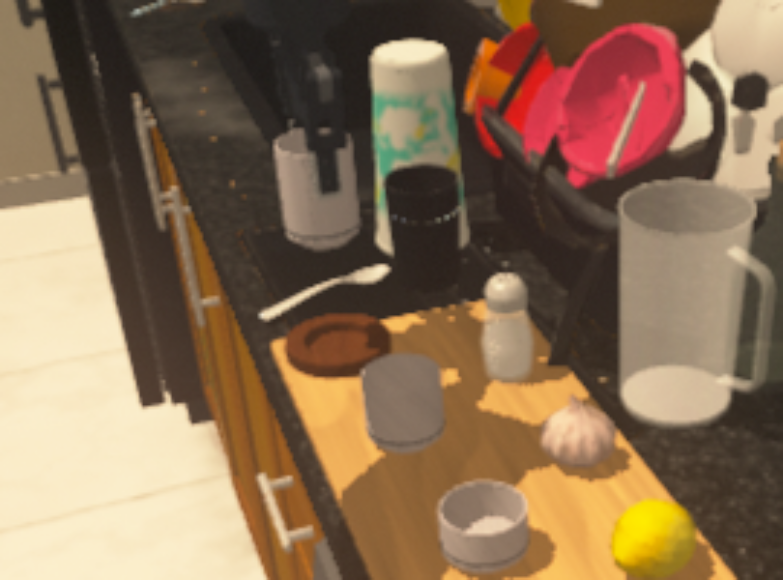

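The tall tier hangs level in the grip, above the stand (stand at (338,345) in the crop).

Call:
step_arm:
  motion:
    - {"dx": 0,"dy": 0,"dz": 0.1,"turn": 0,"claw": 0.3}
    - {"dx": 0,"dy": 0,"dz": 0.22,"turn": 0,"claw": 0.3}
    - {"dx": 0,"dy": 0,"dz": 0.3,"turn": 0,"claw": 0.3}
    - {"dx": 0,"dy": 0,"dz": 0.34,"turn": 0,"claw": 0.3}
    - {"dx": 0,"dy": 0,"dz": 0.34,"turn": 0,"claw": 0.3}

```text
t: 4.37
eef_pos: [0.481, 0.4374, 0.0771]
orientation: [-0.003, -0.0, 1.0, -0.002]
contact_force: [-0.7, -0.1, -2.1]
finger_gap: 0.0597
gripper_force: 44.7
```

```bash
python3 - <<'E'
from cell import bot,cams
for i in range(4):
    cams.read_camera("wrist"); o=bot.observe(); print(o["eef_pos"],o["contact_force"])
E
```

```text
[0.48193216 0.43813894 0.07983745] [-0.72834394  0.0168639  -1.33773575]
[0.48274202 0.43879205 0.0819608 ] [ 0.05345715  0.09389762 -1.469362  ]
[0.48323927 0.43925502 0.08326863] [ 0.41947437  0.48581985 -1.41420277]
[0.48349769 0.43948202 0.08386313] [-0.39929134 -0.55036015 -2.78151789]
```

Call:
step_arm:
  motion:
    - {"dx": 0.006,"dy": 0.013,"dz": 0,"turn": 0,"claw": 0.3}
    - {"dx": 0.006,"dy": 0.013,"dz": 0.02,"turn": 0,"claw": 0.3}
    - {"dx": 0.006,"dy": 0.013,"dz": 0.035,"turn": 0,"claw": 0.3}
    - {"dx": 0.006,"dy": 0.013,"dz": 0.05,"turn": 0,"claw": 0.3}
    - {"dx": 0.006,"dy": 0.013,"dz": 0.06,"turn": 0,"claw": 0.3}

```text
t: 4.98
eef_pos: [0.4809, 0.4422, 0.0656]
orientation: [-0.0, -0.0, 1.0, -0.0]
contact_force: [1.0, 2.1, 1.5]
finger_gap: 0.06
gripper_force: 45.0
```

Call:
step_arm:
  motion:
    - {"dx": 0,"dy": 0,"dz": 0.01,"turn": 0,"claw": 0.3}
    - {"dx": 0,"dy": 0,"dz": 0.015,"turn": 0,"claw": 0.3}
    - {"dx": 0,"dy": 0,"dz": 0.02,"turn": 0,"claw": 0.3}
    - {"dx": 0,"dy": 0,"dz": 0.02,"turn": 0,"claw": 0.3}
    - {"dx": 0,"dy": 0,"dz": 0.02,"turn": 0,"claw": 0.3}

```text
t: 5.4
eef_pos: [0.4814, 0.4427, 0.0645]
orientation: [0.001, -0.0, 1.0, 0.001]
contact_force: [-3.6, -1.6, 10.2]
finger_gap: 0.0599
gripper_force: 45.8
```

Call:
step_arm:
  motion:
    - {"dx": 0,"dy": 0,"dz": 0,"turn": 0,"claw": 1}
    - {"dx": 0,"dy": 0,"dz": 0,"turn": 0,"claw": 1}
    - {"dx": 0,"dy": 0,"dz": 0,"turn": 0,"claw": 1}
    - {"dx": 0,"dy": 0,"dz": 0,"turn": 0,"claw": 1}
    - {"dx": 0,"dy": 0,"dz": 0,"turn": 0,"claw": 1}

```text
t: 5.82
eef_pos: [0.4809, 0.442, 0.0608]
orientation: [-0.0, -0.0, 1.0, -0.0]
contact_force: [0.2, -0.2, 0.5]
finger_gap: 0.0856
gripper_force: 0.0
```

Call:
step_arm:
  motion:
    - {"dx": 0,"dy": 0,"dz": -0.1,"turn": 0,"claw": 1}
    - {"dx": 0,"dy": 0,"dz": -0.24,"turn": 0,"claw": 1}
    - {"dx": 0,"dy": 0,"dz": -0.36,"turn": 0,"claw": 1}
    - {"dx": 0,"dy": 0,"dz": -0.48,"turn": 0,"claw": 1}
    - {"dx": 0,"dy": -0.08,"dz": -0.48,"turn": 0,"claw": 1}

```text
t: 6.23
eef_pos: [0.4822, 0.4257, 0.1893]
orientation: [0.004, -0.001, 1.0, 0.004]
contact_force: [1.4, 0.3, 1.3]
finger_gap: 0.0855
gripper_force: 0.0
```

```bash
cat >> h.py <<'E'
def shot(n,c,r=.04,tag=""):
    """rim centre & top plane of pot near c, from camera n"""
    from cell import cams
    p,d=cams.read_camera(n);k=cams.get_calibration(n)
    C=cloud(p,d,k["intrinsics"],k["cam_to_world"])
    P=C[(np.hypot(*(C[:,:2]-np.array(c)).T)<r)&(C[:,2]>.02)&(C[:,2]<.3)]
    zt=np.percentile(P[:,2],97);Q=P[P[:,2]>zt-.008]
    A=np.linalg.lstsq(np.c_[Q[:,:2]-Q[:,:2].mean(0),np.ones(len(Q))],Q[:,2],rcond=None)[0]
    print(n,'ztop',zt.round(4),'fit',fit(Q,.029),'n',len(Q),'slope',A[:2].round(3))
E
python3 - <<'E'
from h import *; from cell import bot
print(bot.observe()["eef_pos"])
for n in("side","top"):
    shot(n,(.482,.443)); shot(n,(.498,.295))
E
```

```text
[0.4822459  0.42570571 0.18933968]
side ztop 0.2939 fit (array([0.49193897, 0.43039034]), np.float64(0.007888019573766449)) n 60 slope [ 0.128 -0.029]
side ztop 0.0747 fit (array([0.4978937 , 0.29533532]), np.float64(0.0012610171511543817)) n 201 slope [ 0.    -0.005]
top ztop 0.1036 fit (array([0.48196134, 0.44081983]), np.float64(0.0007309417650166882)) n 51 slope [-0.005  0.012]
top ztop 0.0754 fit (array([0.49842562, 0.2948197 ]), np.float64(0.0007580065617014649)) n 100 slope [0.003 0.019]
```

Call:
step_arm:
  motion:
    - {"dx": -0.03,"dy": -0.15,"dz": 0,"turn": 0,"claw": 1}
    - {"dx": -0.064,"dy": -0.31,"dz": 0,"turn": 0,"claw": 1}
    - {"dx": -0.064,"dy": -0.45,"dz": 0.04,"turn": 0,"claw": 1}
    - {"dx": -0.064,"dy": -0.508,"dz": 0.14,"turn": 0,"claw": 1}
    - {"dx": -0.064,"dy": -0.508,"dz": 0.24,"turn": 0,"claw": 1}

```text
t: 6.85
eef_pos: [0.4977, 0.2925, 0.1206]
orientation: [0.0, 0.002, 1.0, -0.0]
contact_force: [-0.6, 0.5, 0.5]
finger_gap: 0.0854
gripper_force: 0.0
```

Call:
step_arm:
  motion:
    - {"dx": 0,"dy": 0,"dz": 0.0,"turn": 0,"claw": 1}
    - {"dx": 0,"dy": 0,"dz": 0.0,"turn": 0,"claw": 1}
    - {"dx": 0,"dy": 0,"dz": 0.0,"turn": 0,"claw": 1}
    - {"dx": 0,"dy": 0,"dz": 0.0,"turn": 0,"claw": 1}
    - {"dx": 0,"dy": 0,"dz": 0.0,"turn": 0,"claw": 1}

```text
t: 7.27
eef_pos: [0.4976, 0.2963, 0.123]
orientation: [0.001, -0.001, 1.0, 0.001]
contact_force: [-0.0, -0.2, 0.3]
finger_gap: 0.0853
gripper_force: 0.0
```

Call:
step_arm:
  motion:
    - {"dx": 0,"dy": -0.004,"dz": 0.12,"turn": 0,"claw": 1}
    - {"dx": 0,"dy": -0.004,"dz": 0.24,"turn": 0,"claw": 1}
    - {"dx": 0,"dy": -0.004,"dz": 0.32,"turn": 0,"claw": 1}
    - {"dx": 0,"dy": -0.004,"dz": 0.348,"turn": 0,"claw": 1}
    - {"dx": 0,"dy": -0.004,"dz": 0.348,"turn": 0,"claw": 1}

```text
t: 7.68
eef_pos: [0.4961, 0.2941, 0.0327]
orientation: [-0.001, -0.0, 1.0, -0.001]
contact_force: [-1.1, -0.2, 0.1]
finger_gap: 0.0852
gripper_force: 0.0
```

Call:
step_arm:
  motion:
    - {"dx": 0,"dy": 0,"dz": 0,"turn": 0,"claw": 1}
    - {"dx": 0,"dy": 0,"dz": 0,"turn": 0,"claw": 0.3}
    - {"dx": 0,"dy": 0,"dz": 0,"turn": 0,"claw": 0.3}
    - {"dx": 0,"dy": 0,"dz": 0,"turn": 0,"claw": 0.3}
    - {"dx": 0,"dy": 0,"dz": 0,"turn": 0,"claw": 0.3}

```text
t: 8.1
eef_pos: [0.4984, 0.295, 0.0371]
orientation: [0.002, -0.0, 1.0, 0.001]
contact_force: [-0.2, 0.3, 6.7]
finger_gap: 0.0593
gripper_force: 43.9
```

Call:
step_arm:
  motion:
    - {"dx": 0,"dy": 0,"dz": 0,"turn": 0,"claw": 0.3}
    - {"dx": 0,"dy": 0,"dz": 0,"turn": 0,"claw": 0.3}
    - {"dx": 0,"dy": 0,"dz": 0,"turn": 0,"claw": 0.3}
    - {"dx": 0,"dy": 0,"dz": 0,"turn": 0,"claw": 0.3}
    - {"dx": 0,"dy": 0,"dz": 0,"turn": 0,"claw": 0.3}

```text
t: 8.52
eef_pos: [0.4984, 0.295, 0.0371]
orientation: [0.002, -0.0, 1.0, 0.001]
contact_force: [0.2, 0.5, 5.1]
finger_gap: 0.0594
gripper_force: 43.9
```

Call:
step_arm:
  motion:
    - {"dx": 0,"dy": 0,"dz": -0.1,"turn": 0,"claw": 0.3}
    - {"dx": 0,"dy": 0,"dz": -0.24,"turn": 0,"claw": 0.3}
    - {"dx": 0,"dy": 0,"dz": -0.38,"turn": 0,"claw": 0.3}
    - {"dx": 0,"dy": 0,"dz": -0.5,"turn": 0,"claw": 0.3}
    - {"dx": 0,"dy": 0,"dz": -0.55,"turn": 0,"claw": 0.3}

```text
t: 8.93
eef_pos: [0.4984, 0.2949, 0.1778]
orientation: [0.004, -0.0, 1.0, 0.002]
contact_force: [-0.3, 0.5, 0.2]
finger_gap: 0.0593
gripper_force: 44.1
```

Call:
step_arm:
  motion:
    - {"dx": 0.03,"dy": 0.13,"dz": 0,"turn": 0,"claw": 0.3}
    - {"dx": 0.068,"dy": 0.29,"dz": 0,"turn": 0,"claw": 0.3}
    - {"dx": 0.068,"dy": 0.45,"dz": 0,"turn": 0,"claw": 0.3}
    - {"dx": 0.068,"dy": 0.55,"dz": 0,"turn": 0,"claw": 0.3}
    - {"dx": 0.068,"dy": 0.59,"dz": 0,"turn": 0,"claw": 0.3}

```text
t: 9.35
eef_pos: [0.4786, 0.4449, 0.1696]
orientation: [-0.001, -0.002, 1.0, -0.0]
contact_force: [0.4, -0.6, -2.6]
finger_gap: 0.0597
gripper_force: 44.2
```

Call:
step_arm:
  motion:
    - {"dx": 0,"dy": 0,"dz": 0,"turn": 0,"claw": 0.3}
    - {"dx": 0,"dy": 0,"dz": 0,"turn": 0,"claw": 0.3}
    - {"dx": 0,"dy": 0,"dz": 0,"turn": 0,"claw": 0.3}
    - {"dx": 0,"dy": 0,"dz": 0.0,"turn": 0,"claw": 0.3}
    - {"dx": 0,"dy": 0,"dz": 0,"turn": 0,"claw": 0.3}

```text
t: 9.77
eef_pos: [0.4805, 0.4405, 0.1721]
orientation: [0.0, 0.001, 1.0, 0.0]
contact_force: [1.6, -0.3, -1.0]
finger_gap: 0.0593
gripper_force: 44.1
```

Call:
step_arm:
  motion:
    - {"dx": -0.002,"dy": 0.007,"dz": 0.05,"turn": 0,"claw": 0.3}
    - {"dx": -0.002,"dy": 0.007,"dz": 0.1,"turn": 0,"claw": 0.3}
    - {"dx": -0.002,"dy": 0.007,"dz": 0.14,"turn": 0,"claw": 0.3}
    - {"dx": -0.002,"dy": 0.007,"dz": 0.15,"turn": 0,"claw": 0.3}
    - {"dx": -0.002,"dy": 0.007,"dz": 0.15,"turn": 0,"claw": 0.3}

```text
t: 10.18
eef_pos: [0.4797, 0.4427, 0.1315]
orientation: [-0.002, -0.0, 1.0, -0.001]
contact_force: [0.4, -0.2, -0.7]
finger_gap: 0.0594
gripper_force: 44.1
```

Call:
step_arm:
  motion:
    - {"dx": 0,"dy": 0,"dz": 0.01,"turn": 0,"claw": 0.3}
    - {"dx": 0,"dy": 0,"dz": 0.02,"turn": 0,"claw": 0.3}
    - {"dx": 0,"dy": 0,"dz": 0.03,"turn": 0,"claw": 0.3}
    - {"dx": 0,"dy": 0,"dz": 0.04,"turn": 0,"claw": 0.3}
    - {"dx": 0,"dy": 0,"dz": 0.05,"turn": 0,"claw": 0.3}

```text
t: 10.6
eef_pos: [0.4806, 0.4435, 0.1219]
orientation: [0.0, -0.0, 1.0, 0.0]
contact_force: [-0.5, -1.0, -1.6]
finger_gap: 0.0595
gripper_force: 44.2
```

Bottom is at the mouth with no contact; lower slowly to seat.

Call:
step_arm:
  motion:
    - {"dx": 0,"dy": 0,"dz": 0.01,"turn": 0,"claw": 0.3}
    - {"dx": 0,"dy": 0,"dz": 0.02,"turn": 0,"claw": 0.3}
    - {"dx": 0,"dy": 0,"dz": 0.03,"turn": 0,"claw": 0.3}
    - {"dx": 0,"dy": 0,"dz": 0.036,"turn": 0,"claw": 0.3}
    - {"dx": 0,"dy": 0,"dz": 0.036,"turn": 0,"claw": 0.3}

```text
t: 11.02
eef_pos: [0.4808, 0.4436, 0.1151]
orientation: [0.001, -0.0, 1.0, 0.001]
contact_force: [-3.0, -2.1, 6.2]
finger_gap: 0.0596
gripper_force: 44.9
```

Call:
step_arm:
  motion:
    - {"dx": 0,"dy": 0,"dz": 0,"turn": 0,"claw": 1}
    - {"dx": 0,"dy": 0,"dz": 0,"turn": 0,"claw": 1}
    - {"dx": 0,"dy": 0,"dz": 0,"turn": 0,"claw": 1}
    - {"dx": 0,"dy": 0,"dz": 0,"turn": 0,"claw": 1}
    - {"dx": 0,"dy": 0,"dz": 0,"turn": 0,"claw": 1}

```text
t: 11.43
eef_pos: [0.4805, 0.4434, 0.1125]
orientation: [-0.0, -0.0, 1.0, -0.0]
contact_force: [-0.0, 0.3, -0.5]
finger_gap: 0.0852
gripper_force: 0.0
```

Call:
step_arm:
  motion:
    - {"dx": 0,"dy": 0,"dz": -0.1,"turn": 0,"claw": 1}
    - {"dx": 0,"dy": 0,"dz": -0.22,"turn": 0,"claw": 1}
    - {"dx": 0,"dy": 0,"dz": -0.36,"turn": 0,"claw": 1}
    - {"dx": -0.02,"dy": -0.08,"dz": -0.4,"turn": 0,"claw": 1}
    - {"dx": -0.04,"dy": -0.24,"dz": -0.4,"turn": 0,"claw": 1}

```text
t: 11.85
eef_pos: [0.4909, 0.3866, 0.2172]
orientation: [0.003, -0.002, 1.0, 0.003]
contact_force: [2.1, -0.7, 0.1]
finger_gap: 0.0856
gripper_force: 0.0
```

Call:
step_arm:
  motion:
    - {"dx": -0.03,"dy": -0.16,"dz": 0,"turn": 0,"claw": 1}
    - {"dx": -0.06,"dy": -0.32,"dz": 0.04,"turn": 0,"claw": 1}
    - {"dx": -0.068,"dy": -0.48,"dz": 0.08,"turn": 0,"claw": 1}
    - {"dx": -0.068,"dy": -0.63,"dz": 0.12,"turn": 0,"claw": 1}
    - {"dx": -0.068,"dy": -0.77,"dz": 0.16,"turn": 0,"claw": 1}

```text
t: 12.27
eef_pos: [0.5074, 0.1888, 0.1723]
orientation: [0.0, 0.0, 1.0, -0.0]
contact_force: [0.0, -0.2, -0.0]
finger_gap: 0.0853
gripper_force: 0.0
```

```bash
python3 - <<'E'
from h import *; from cell import bot
print(bot.observe()["eef_pos"])
for n in("side","top"):
    shot(n,(.482,.443))
shot("top",(.508,.139))
E
```

```text
[0.50739419 0.1888006  0.17227814]
side ztop 0.1514 fit (array([0.48100107, 0.44272474]), np.float64(0.0014363830013453813)) n 213 slope [ 0.008 -0.009]
top ztop 0.153 fit (array([0.48135629, 0.44165872]), np.float64(0.000770012288762586)) n 157 slope [-0.005  0.001]
top ztop 0.0588 fit (array([0.50882681, 0.13803733]), np.float64(0.00039234483881293766)) n 13 slope [ 0.024 -0.05 ]
```

Call:
step_arm:
  motion:
    - {"dx": 0,"dy": -0.12,"dz": 0.0,"turn": 0,"claw": 1}
    - {"dx": 0,"dy": -0.2,"dz": 0.06,"turn": 0,"claw": 1}
    - {"dx": 0,"dy": -0.2,"dz": 0.16,"turn": 0,"claw": 1}
    - {"dx": 0,"dy": -0.2,"dz": 0.26,"turn": 0,"claw": 1}
    - {"dx": 0,"dy": -0.2,"dz": 0.29,"turn": 0,"claw": 1}

```text
t: 12.83
eef_pos: [0.5061, 0.1415, 0.0966]
orientation: [-0.002, -0.0, 1.0, -0.0]
contact_force: [0.5, 0.3, -1.3]
finger_gap: 0.0854
gripper_force: 0.0
```

Call:
step_arm:
  motion:
    - {"dx": 0,"dy": 0,"dz": 0.0,"turn": 0,"claw": 1}
    - {"dx": 0,"dy": 0,"dz": 0.0,"turn": 0,"claw": 1}
    - {"dx": 0,"dy": 0,"dz": 0.0,"turn": 0,"claw": 1}
    - {"dx": 0,"dy": 0,"dz": 0.0,"turn": 0,"claw": 1}
    - {"dx": 0,"dy": 0,"dz": 0.0,"turn": 0,"claw": 1}

```text
t: 13.25
eef_pos: [0.5084, 0.1414, 0.102]
orientation: [0.001, -0.0, 1.0, 0.0]
contact_force: [0.1, 0.9, -0.1]
finger_gap: 0.0855
gripper_force: 0.0
```

Call:
step_arm:
  motion:
    - {"dx": 0,"dy": -0.009,"dz": 0.1,"turn": 0,"claw": 1}
    - {"dx": 0,"dy": -0.009,"dz": 0.2,"turn": 0,"claw": 1}
    - {"dx": 0,"dy": -0.009,"dz": 0.27,"turn": 0,"claw": 1}
    - {"dx": 0,"dy": -0.009,"dz": 0.3,"turn": 0,"claw": 1}
    - {"dx": 0,"dy": -0.009,"dz": 0.312,"turn": 0,"claw": 1}

```text
t: 13.67
eef_pos: [0.5069, 0.1386, 0.0212]
orientation: [-0.001, -0.0, 1.0, -0.0]
contact_force: [-1.4, -0.5, 0.1]
finger_gap: 0.0854
gripper_force: 0.0
```

Call:
step_arm:
  motion:
    - {"dx": 0,"dy": 0,"dz": 0,"turn": 0,"claw": 1}
    - {"dx": 0,"dy": 0,"dz": 0,"turn": 0,"claw": 1}
    - {"dx": 0,"dy": 0,"dz": 0,"turn": 0,"claw": 0.3}
    - {"dx": 0,"dy": 0,"dz": 0,"turn": 0,"claw": 0.3}
    - {"dx": 0,"dy": 0,"dz": 0,"turn": 0,"claw": 0.3}

```text
t: 14.08
eef_pos: [0.5086, 0.1389, 0.0241]
orientation: [0.001, -0.0, 1.0, 0.0]
contact_force: [1.4, 1.0, 0.0]
finger_gap: 0.0587
gripper_force: 43.0
```

Call:
step_arm:
  motion:
    - {"dx": 0,"dy": 0,"dz": 0,"turn": 0,"claw": 0.3}
    - {"dx": 0,"dy": 0,"dz": 0,"turn": 0,"claw": 0.3}
    - {"dx": 0,"dy": 0,"dz": 0,"turn": 0,"claw": 0.3}
    - {"dx": 0,"dy": 0,"dz": 0,"turn": 0,"claw": 0.3}
    - {"dx": 0,"dy": 0,"dz": 0,"turn": 0,"claw": 0.3}

```text
t: 14.5
eef_pos: [0.5087, 0.1389, 0.0241]
orientation: [0.002, -0.0, 1.0, 0.0]
contact_force: [0.1, 1.0, 6.3]
finger_gap: 0.0586
gripper_force: 43.7
```

Call:
step_arm:
  motion:
    - {"dx": 0,"dy": 0,"dz": -0.1,"turn": 0,"claw": 0.3}
    - {"dx": 0,"dy": 0,"dz": -0.25,"turn": 0,"claw": 0.3}
    - {"dx": 0,"dy": 0,"dz": -0.4,"turn": 0,"claw": 0.3}
    - {"dx": 0,"dy": 0,"dz": -0.56,"turn": 0,"claw": 0.3}
    - {"dx": 0,"dy": 0.04,"dz": -0.7,"turn": 0,"claw": 0.3}

```text
t: 14.92
eef_pos: [0.5075, 0.1475, 0.1998]
orientation: [0.0, 0.001, 1.0, -0.0]
contact_force: [0.9, -0.3, -0.6]
finger_gap: 0.0588
gripper_force: 43.7
```

Call:
step_arm:
  motion:
    - {"dx": 0.03,"dy": 0.1,"dz": -0.06,"turn": 0,"claw": 0.3}
    - {"dx": 0.06,"dy": 0.26,"dz": -0.06,"turn": 0,"claw": 0.3}
    - {"dx": 0.08,"dy": 0.42,"dz": -0.06,"turn": 0,"claw": 0.3}
    - {"dx": 0.11,"dy": 0.58,"dz": -0.06,"turn": 0,"claw": 0.3}
    - {"dx": 0.11,"dy": 0.7,"dz": -0.06,"turn": 0,"claw": 0.3}

```text
t: 15.33
eef_pos: [0.4785, 0.3265, 0.2124]
orientation: [-0.0, -0.001, 1.0, 0.0]
contact_force: [0.6, -0.8, -1.0]
finger_gap: 0.0589
gripper_force: 43.7
```

Call:
step_arm:
  motion:
    - {"dx": 0,"dy": 0.12,"dz": 0,"turn": 0,"claw": 0.3}
    - {"dx": 0,"dy": 0.26,"dz": 0,"turn": 0,"claw": 0.3}
    - {"dx": 0,"dy": 0.38,"dz": 0,"turn": 0,"claw": 0.3}
    - {"dx": 0,"dy": 0.45,"dz": 0,"turn": 0,"claw": 0.3}
    - {"dx": 0,"dy": 0.474,"dz": 0,"turn": 0,"claw": 0.3}

```text
t: 15.75
eef_pos: [0.479, 0.4448, 0.2108]
orientation: [-0.001, -0.002, 1.0, -0.0]
contact_force: [0.5, 0.1, -2.5]
finger_gap: 0.059
gripper_force: 43.7
```

Call:
step_arm:
  motion:
    - {"dx": 0,"dy": 0,"dz": 0.0,"turn": 0,"claw": 0.3}
    - {"dx": 0,"dy": 0,"dz": 0.0,"turn": 0,"claw": 0.3}
    - {"dx": 0,"dy": 0,"dz": 0.0,"turn": 0,"claw": 0.3}
    - {"dx": 0,"dy": 0,"dz": 0.0,"turn": 0,"claw": 0.3}
    - {"dx": 0,"dy": 0,"dz": 0.0,"turn": 0,"claw": 0.3}

```text
t: 16.17
eef_pos: [0.4804, 0.4411, 0.2128]
orientation: [0.0, 0.001, 1.0, 0.0]
contact_force: [0.9, -0.6, -1.7]
finger_gap: 0.0589
gripper_force: 43.7
```

Call:
step_arm:
  motion:
    - {"dx": -0.002,"dy": 0.006,"dz": 0.05,"turn": 0,"claw": 0.3}
    - {"dx": -0.002,"dy": 0.006,"dz": 0.1,"turn": 0,"claw": 0.3}
    - {"dx": -0.002,"dy": 0.006,"dz": 0.14,"turn": 0,"claw": 0.3}
    - {"dx": -0.002,"dy": 0.006,"dz": 0.16,"turn": 0,"claw": 0.3}
    - {"dx": -0.002,"dy": 0.006,"dz": 0.17,"turn": 0,"claw": 0.3}

```text
t: 16.58
eef_pos: [0.4798, 0.4431, 0.167]
orientation: [-0.001, -0.0, 1.0, -0.001]
contact_force: [-0.1, -0.1, -1.6]
finger_gap: 0.0587
gripper_force: 43.7
```

Call:
step_arm:
  motion:
    - {"dx": 0,"dy": 0,"dz": 0.01,"turn": 0,"claw": 0.3}
    - {"dx": 0,"dy": 0,"dz": 0.02,"turn": 0,"claw": 0.3}
    - {"dx": 0,"dy": 0,"dz": 0.03,"turn": 0,"claw": 0.3}
    - {"dx": 0,"dy": 0,"dz": 0.04,"turn": 0,"claw": 0.3}
    - {"dx": 0,"dy": 0,"dz": 0.046,"turn": 0,"claw": 0.3}

```text
t: 17.0
eef_pos: [0.4806, 0.4437, 0.1583]
orientation: [0.0, -0.0, 1.0, 0.0]
contact_force: [-0.3, 0.5, -1.4]
finger_gap: 0.0588
gripper_force: 43.7
```

Call:
step_arm:
  motion:
    - {"dx": 0,"dy": 0,"dz": 0.01,"turn": 0,"claw": 0.3}
    - {"dx": 0,"dy": 0,"dz": 0.02,"turn": 0,"claw": 0.3}
    - {"dx": 0,"dy": 0,"dz": 0.028,"turn": 0,"claw": 0.3}
    - {"dx": 0,"dy": 0,"dz": 0.032,"turn": 0,"claw": 0.3}
    - {"dx": 0,"dy": 0,"dz": 0.036,"turn": 0,"claw": 0.3}

```text
t: 17.42
eef_pos: [0.4809, 0.4439, 0.1521]
orientation: [0.001, -0.0, 1.0, 0.001]
contact_force: [-3.0, -1.9, 11.2]
finger_gap: 0.0586
gripper_force: 44.8
```

Call:
step_arm:
  motion:
    - {"dx": 0,"dy": 0,"dz": 0,"turn": 0,"claw": 1}
    - {"dx": 0,"dy": 0,"dz": 0,"turn": 0,"claw": 1}
    - {"dx": 0,"dy": 0,"dz": 0,"turn": 0,"claw": 1}
    - {"dx": 0,"dy": 0,"dz": 0,"turn": 0,"claw": 1}
    - {"dx": 0,"dy": 0,"dz": 0,"turn": 0,"claw": 1}

```text
t: 17.83
eef_pos: [0.4805, 0.4436, 0.1489]
orientation: [-0.0, -0.0, 1.0, -0.0]
contact_force: [-0.6, 0.2, -0.0]
finger_gap: 0.0854
gripper_force: 0.0
```

Call:
step_arm:
  motion:
    - {"dx": 0,"dy": 0,"dz": -0.1,"turn": 0,"claw": 1}
    - {"dx": 0,"dy": 0,"dz": -0.22,"turn": 0,"claw": 1}
    - {"dx": 0,"dy": 0,"dz": -0.34,"turn": 0,"claw": 1}
    - {"dx": 0,"dy": -0.08,"dz": -0.36,"turn": 0,"claw": 1}
    - {"dx": 0,"dy": -0.24,"dz": -0.36,"turn": 0,"claw": 1}

```text
t: 18.25
eef_pos: [0.4806, 0.3865, 0.242]
orientation: [0.002, -0.002, 1.0, 0.002]
contact_force: [1.3, -0.8, 0.4]
finger_gap: 0.0857
gripper_force: 0.0
```

Call:
step_arm:
  motion:
    - {"dx": 0,"dy": -0.16,"dz": 0,"turn": 0,"claw": 0.6}
    - {"dx": 0,"dy": -0.32,"dz": 0,"turn": 0,"claw": 0.6}
    - {"dx": 0,"dy": -0.48,"dz": 0,"turn": 0,"claw": 0.6}
    - {"dx": 0,"dy": -0.64,"dz": 0,"turn": 0,"claw": 0.6}
    - {"dx": 0,"dy": -0.8,"dz": 0,"turn": 0,"claw": 0.6}

```text
t: 18.67
eef_pos: [0.4801, 0.1819, 0.2392]
orientation: [0.0, -0.0, 1.0, -0.0]
contact_force: [1.2, -0.2, 0.2]
finger_gap: 0.0514
gripper_force: 0.0
```

Call:
step_arm:
  motion:
    - {"dx": 0,"dy": -0.16,"dz": 0,"turn": 0,"claw": 0.6}
    - {"dx": 0,"dy": -0.32,"dz": 0.1,"turn": 0,"claw": 0.6}
    - {"dx": 0,"dy": -0.48,"dz": 0.18,"turn": 0,"claw": 0.6}
    - {"dx": 0,"dy": -0.64,"dz": 0.24,"turn": 0,"claw": 0.6}
    - {"dx": 0,"dy": -0.78,"dz": 0.28,"turn": 0,"claw": 0.6}

```text
t: 19.08
eef_pos: [0.4798, -0.0088, 0.169]
orientation: [-0.0, -0.0, 1.0, 0.0]
contact_force: [0.6, -0.1, -0.1]
finger_gap: 0.0513
gripper_force: 0.0
```

```bash
python3 - <<'E'
from h import *; from cell import bot,cams
print(bot.observe()["eef_pos"])
for n in("side","top"):
    shot(n,(.482,.443))
for n in("side","top"):
    p,d=cams.read_camera(n);k=cams.get_calibration(n)
    C=cloud(p,d,k["intrinsics"],k["cam_to_world"])
    m=np.hypot(C[:,0]-.482,C[:,1]+.122)<.04
    Q=C[m&(C[:,2]>.052)&(C[:,2]<.064)];print(n,len(Q),Q.min(0),Q.max(0),Q.mean(0))
    Q=C[m&(C[:,2]>.022)&(C[:,2]<.036)];print('disc',(Q.min(0)+Q.max(0))/2,np.ptp(Q,axis=0))
E
```

```text
[ 0.479778   -0.00883867  0.16902817]
side ztop 0.183 fit (array([0.48017531, 0.44291035]), np.float64(0.001507407532723676)) n 241 slope [0.008 0.002]
top ztop 0.1848 fit (array([0.48060845, 0.44178245]), np.float64(0.0007192528791513697)) n 168 slope [-0.011 -0.007]
side 146 [ 0.471507   -0.13247648  0.0520572 ] [ 0.49144637 -0.11197796  0.06058375] [ 0.48064294 -0.12345333  0.05713868]
disc [ 0.48193056 -0.12108105  0.02757613] [0.06053175 0.06134417 0.01034627]Traceback (most recent call last):
  File "<stdin>", line 9, in <module>
    return umr_minimum(a, axis, None, out, keepdims, initial, where)
ValueError: zero-size array to reduction operation minimum which has no identity
```

Call:
step_arm:
  motion:
    - {"dx": -0.007,"dy": -0.15,"dz": 0.04,"turn": 0,"claw": 0.6}
    - {"dx": -0.007,"dy": -0.3,"dz": 0.1,"turn": 0,"claw": 0.6}
    - {"dx": -0.007,"dy": -0.42,"dz": 0.18,"turn": 0,"claw": 0.6}
    - {"dx": -0.007,"dy": -0.455,"dz": 0.24,"turn": 0,"claw": 0.6}
    - {"dx": -0.007,"dy": -0.455,"dz": 0.26,"turn": 0,"claw": 0.6}

```text
t: 19.7
eef_pos: [0.4819, -0.1212, 0.1035]
orientation: [-0.001, 0.0, 1.0, 0.0]
contact_force: [-0.6, 0.4, -0.9]
finger_gap: 0.0511
gripper_force: 0.0
```

Call:
step_arm:
  motion:
    - {"dx": 0,"dy": 0,"dz": 0,"turn": 0,"claw": 0.6}
    - {"dx": 0,"dy": 0,"dz": 0,"turn": 0,"claw": 0.6}
    - {"dx": 0,"dy": 0,"dz": 0,"turn": 0,"claw": 0.6}
    - {"dx": 0,"dy": 0,"dz": 0,"turn": 0,"claw": 0.6}
    - {"dx": 0,"dy": 0,"dz": 0,"turn": 0,"claw": 0.6}

```text
t: 20.12
eef_pos: [0.4831, -0.1203, 0.1068]
orientation: [0.001, -0.001, 1.0, -0.0]
contact_force: [-0.0, -0.5, -0.1]
finger_gap: 0.0513
gripper_force: 0.0
```

```bash
python3 - <<'E'
from cell import bot,cams
import cv2
p,d=cams.read_camera("wrist");cv2.imwrite("pics/w3.png",p[:,:,::-1])
print(bot.observe()["eef_pos"])
E
```

```text
[ 0.4829364  -0.12042748  0.10654966]
```

View pics/w3.png

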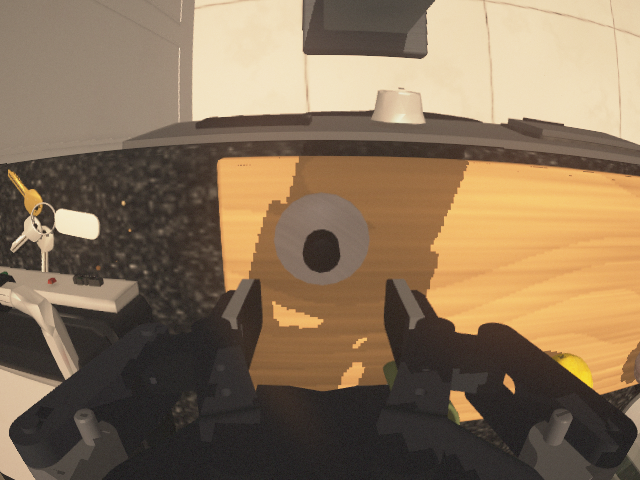

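The lid knob at (321,250) sits midway between the fingertips (columns 250 and 397).

Call:
step_arm:
  motion:
    - {"dx": 0.004,"dy": -0.006,"dz": 0.1,"turn": 0,"claw": 0.6}
    - {"dx": 0.004,"dy": -0.006,"dz": 0.2,"turn": 0,"claw": 0.6}
    - {"dx": 0.004,"dy": -0.006,"dz": 0.25,"turn": 0,"claw": 0.6}
    - {"dx": 0.004,"dy": -0.006,"dz": 0.27,"turn": 0,"claw": 0.6}
    - {"dx": 0.004,"dy": -0.006,"dz": 0.28,"turn": 0,"claw": 0.6}

```text
t: 20.58
eef_pos: [0.481, -0.1223, 0.0349]
orientation: [-0.001, -0.0, 1.0, 0.0]
contact_force: [-0.1, 0.6, 0.5]
finger_gap: 0.0511
gripper_force: 0.0
```

Call:
step_arm:
  motion:
    - {"dx": 0,"dy": 0,"dz": 0,"turn": 0,"claw": 0.6}
    - {"dx": 0,"dy": 0,"dz": 0,"turn": 0,"claw": 0.6}
    - {"dx": 0,"dy": 0,"dz": 0,"turn": 0,"claw": 0.6}
    - {"dx": 0,"dy": 0,"dz": 0,"turn": 0,"claw": 0.6}
    - {"dx": 0,"dy": 0,"dz": 0,"turn": 0,"claw": 0.6}

```text
t: 21.0
eef_pos: [0.4819, -0.1227, 0.0364]
orientation: [0.001, -0.0, 1.0, -0.0]
contact_force: [-0.4, 0.9, 0.1]
finger_gap: 0.051
gripper_force: 0.0
```

Call:
step_arm:
  motion:
    - {"dx": 0,"dy": 0,"dz": 0,"turn": 0,"claw": 0.1}
    - {"dx": 0,"dy": 0,"dz": 0,"turn": 0,"claw": 0.1}
    - {"dx": 0,"dy": 0,"dz": 0,"turn": 0,"claw": 0.1}
    - {"dx": 0,"dy": 0,"dz": 0,"turn": 0,"claw": 0.1}
    - {"dx": 0,"dy": 0,"dz": 0,"turn": 0,"claw": 0.1}

```text
t: 21.42
eef_pos: [0.4816, -0.1226, 0.0359]
orientation: [0.0, -0.0, 1.0, -0.0]
contact_force: [-0.6, 0.6, 2.6]
finger_gap: 0.0194
gripper_force: 39.2
```

Call:
step_arm:
  motion:
    - {"dx": 0,"dy": 0,"dz": 0,"turn": 0,"claw": 0.1}
    - {"dx": 0,"dy": 0,"dz": 0,"turn": 0,"claw": 0.1}
    - {"dx": 0,"dy": 0,"dz": 0,"turn": 0,"claw": 0.1}
    - {"dx": 0,"dy": 0,"dz": 0,"turn": 0,"claw": 0.1}
    - {"dx": 0,"dy": 0,"dz": 0,"turn": 0,"claw": 0.1}

```text
t: 21.83
eef_pos: [0.4816, -0.1226, 0.0359]
orientation: [0.0, -0.0, 1.0, -0.0]
contact_force: [0.5, 0.5, 3.5]
finger_gap: 0.0193
gripper_force: 39.3
```

Call:
step_arm:
  motion:
    - {"dx": 0,"dy": 0,"dz": -0.1,"turn": 0,"claw": 0.1}
    - {"dx": 0,"dy": 0,"dz": -0.25,"turn": 0,"claw": 0.1}
    - {"dx": 0,"dy": 0,"dz": -0.4,"turn": 0,"claw": 0.1}
    - {"dx": 0,"dy": 0.05,"dz": -0.54,"turn": 0,"claw": 0.1}
    - {"dx": 0,"dy": 0.16,"dz": -0.64,"turn": 0,"claw": 0.1}

```text
t: 22.25
eef_pos: [0.4814, -0.0842, 0.198]
orientation: [0.001, 0.002, 1.0, -0.001]
contact_force: [0.6, 1.1, -0.7]
finger_gap: 0.0196
gripper_force: 39.3
```

Call:
step_arm:
  motion:
    - {"dx": 0,"dy": 0.15,"dz": -0.06,"turn": 0,"claw": 0.1}
    - {"dx": 0,"dy": 0.3,"dz": -0.1,"turn": 0,"claw": 0.1}
    - {"dx": 0,"dy": 0.45,"dz": -0.14,"turn": 0,"claw": 0.1}
    - {"dx": 0,"dy": 0.6,"dz": -0.18,"turn": 0,"claw": 0.1}
    - {"dx": 0,"dy": 0.75,"dz": -0.22,"turn": 0,"claw": 0.1}

```text
t: 22.67
eef_pos: [0.4807, 0.1066, 0.2501]
orientation: [-0.001, 0.0, 1.0, -0.0]
contact_force: [1.9, -0.0, -0.6]
finger_gap: 0.0196
gripper_force: 39.3
```

Call:
step_arm:
  motion:
    - {"dx": 0,"dy": 0.15,"dz": 0,"turn": 0,"claw": 0.1}
    - {"dx": 0,"dy": 0.3,"dz": 0,"turn": 0,"claw": 0.1}
    - {"dx": 0,"dy": 0.45,"dz": 0,"turn": 0,"claw": 0.1}
    - {"dx": 0,"dy": 0.6,"dz": 0,"turn": 0,"claw": 0.1}
    - {"dx": 0,"dy": 0.72,"dz": 0,"turn": 0,"claw": 0.1}

```text
t: 23.08
eef_pos: [0.4804, 0.2875, 0.2491]
orientation: [-0.001, -0.001, 1.0, -0.0]
contact_force: [0.8, -0.4, -1.5]
finger_gap: 0.0193
gripper_force: 39.4
```

Call:
step_arm:
  motion:
    - {"dx": 0,"dy": 0.15,"dz": 0,"turn": 0,"claw": 0.1}
    - {"dx": 0,"dy": 0.3,"dz": 0,"turn": 0,"claw": 0.1}
    - {"dx": 0,"dy": 0.45,"dz": 0,"turn": 0,"claw": 0.1}
    - {"dx": 0,"dy": 0.58,"dz": 0,"turn": 0,"claw": 0.1}
    - {"dx": 0,"dy": 0.63,"dz": 0,"turn": 0,"claw": 0.1}

```text
t: 23.5
eef_pos: [0.4798, 0.4463, 0.2476]
orientation: [-0.002, -0.002, 1.0, -0.001]
contact_force: [0.9, 0.2, -1.7]
finger_gap: 0.0196
gripper_force: 39.4
```

Call:
step_arm:
  motion:
    - {"dx": 0,"dy": 0,"dz": 0,"turn": 0,"claw": 0.1}
    - {"dx": 0,"dy": 0,"dz": 0,"turn": 0,"claw": 0.1}
    - {"dx": 0,"dy": 0,"dz": 0,"turn": 0,"claw": 0.1}
    - {"dx": 0,"dy": 0,"dz": 0,"turn": 0,"claw": 0.1}
    - {"dx": 0,"dy": 0,"dz": 0,"turn": 0,"claw": 0.1}

```text
t: 23.92
eef_pos: [0.4816, 0.4413, 0.251]
orientation: [0.0, 0.001, 1.0, 0.0]
contact_force: [-0.6, 0.2, -1.2]
finger_gap: 0.0199
gripper_force: 39.4
```

```bash
python3 - <<'E'
from cell import bot,cams
import cv2
p,d=cams.read_camera("side");cv2.imwrite("pics/s4.png",cv2.resize(p[60:260,130:400,::-1],None,fx=2.9,fy=2.9))
print(bot.observe()["eef_pos"])
E
```

```text
[0.48163322 0.44142829 0.25103794]
```

View pics/s4.png

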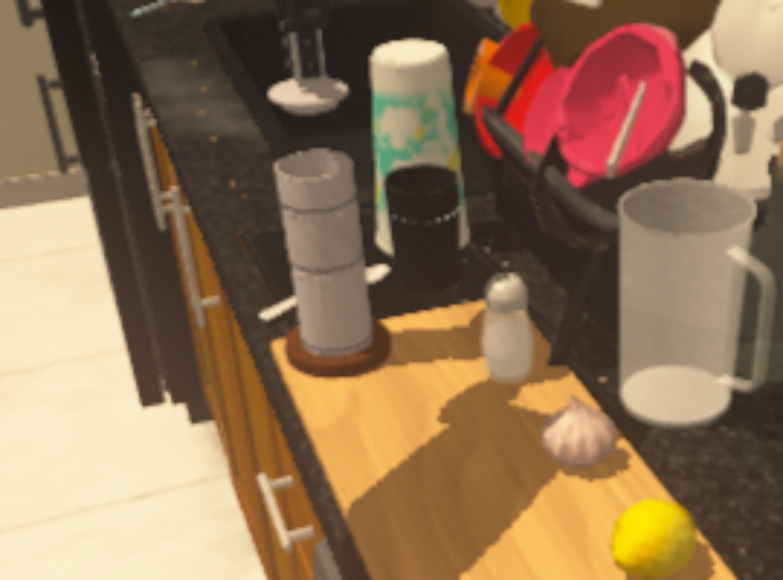

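The three tiers stand straight and seated (column at 320, rows 150–355), and the lid hangs level above at (308,95).

Call:
step_arm:
  motion:
    - {"dx": 0.003,"dy": 0.005,"dz": 0.05,"turn": 0,"claw": 0.1}
    - {"dx": 0.003,"dy": 0.005,"dz": 0.1,"turn": 0,"claw": 0.1}
    - {"dx": 0.003,"dy": 0.005,"dz": 0.13,"turn": 0,"claw": 0.1}
    - {"dx": 0.003,"dy": 0.005,"dz": 0.15,"turn": 0,"claw": 0.1}
    - {"dx": 0.003,"dy": 0.005,"dz": 0.16,"turn": 0,"claw": 0.1}

```text
t: 24.38
eef_pos: [0.4804, 0.4432, 0.2097]
orientation: [-0.0, 0.0, 1.0, -0.0]
contact_force: [-0.7, -0.1, -1.7]
finger_gap: 0.0193
gripper_force: 39.4
```

Call:
step_arm:
  motion:
    - {"dx": 0,"dy": 0,"dz": 0.01,"turn": 0,"claw": 0.1}
    - {"dx": 0,"dy": 0,"dz": 0.02,"turn": 0,"claw": 0.1}
    - {"dx": 0,"dy": 0,"dz": 0.025,"turn": 0,"claw": 0.1}
    - {"dx": 0,"dy": 0,"dz": 0.03,"turn": 0,"claw": 0.1}
    - {"dx": 0,"dy": 0,"dz": 0.034,"turn": 0,"claw": 0.1}

```text
t: 24.8
eef_pos: [0.4806, 0.4438, 0.2023]
orientation: [0.0, -0.0, 1.0, 0.0]
contact_force: [-0.3, -0.7, -1.0]
finger_gap: 0.0193
gripper_force: 39.4
```

Call:
step_arm:
  motion:
    - {"dx": 0,"dy": 0,"dz": 0.01,"turn": 0,"claw": 0.1}
    - {"dx": 0,"dy": 0,"dz": 0.018,"turn": 0,"claw": 0.1}
    - {"dx": 0,"dy": 0,"dz": 0.024,"turn": 0,"claw": 0.1}
    - {"dx": 0,"dy": 0,"dz": 0.03,"turn": 0,"claw": 0.1}
    - {"dx": 0,"dy": 0,"dz": 0.034,"turn": 0,"claw": 0.1}

```text
t: 25.22
eef_pos: [0.4808, 0.444, 0.1958]
orientation: [0.001, -0.0, 1.0, 0.001]
contact_force: [-1.4, -0.9, 9.6]
finger_gap: 0.0192
gripper_force: 40.4
```

Seated at the predicted 0.196. Release, rise, withdraw.

Call:
step_arm:
  motion:
    - {"dx": 0,"dy": 0,"dz": 0,"turn": 0,"claw": 0.6}
    - {"dx": 0,"dy": 0,"dz": 0,"turn": 0,"claw": 0.6}
    - {"dx": 0,"dy": 0,"dz": 0,"turn": 0,"claw": 0.6}
    - {"dx": 0,"dy": 0,"dz": 0,"turn": 0,"claw": 0.6}
    - {"dx": 0,"dy": 0,"dz": 0,"turn": 0,"claw": 0.6}

```text
t: 25.63
eef_pos: [0.4805, 0.4437, 0.1932]
orientation: [-0.0, -0.0, 1.0, -0.0]
contact_force: [0.3, 0.1, 0.5]
finger_gap: 0.051
gripper_force: 0.0
```

Call:
step_arm:
  motion:
    - {"dx": 0,"dy": 0,"dz": -0.06,"turn": 0,"claw": 0.6}
    - {"dx": 0,"dy": 0,"dz": -0.16,"turn": 0,"claw": 0.6}
    - {"dx": 0,"dy": 0,"dz": -0.3,"turn": 0,"claw": 0.6}
    - {"dx": 0,"dy": -0.06,"dz": -0.3,"turn": 0,"claw": 0.6}
    - {"dx": 0,"dy": -0.2,"dz": -0.3,"turn": 0,"claw": 0.6}

```text
t: 26.05
eef_pos: [0.4805, 0.3964, 0.2708]
orientation: [0.002, -0.002, 1.0, 0.002]
contact_force: [1.7, -0.3, -0.4]
finger_gap: 0.0514
gripper_force: 0.0
```

Call:
step_arm:
  motion:
    - {"dx": 0,"dy": -0.15,"dz": 0,"turn": 0,"claw": 0.6}
    - {"dx": 0,"dy": -0.3,"dz": 0,"turn": 0,"claw": 0.6}
    - {"dx": 0,"dy": -0.4,"dz": 0,"turn": 0,"claw": 0.6}
    - {"dx": 0,"dy": -0.4,"dz": 0,"turn": 0,"claw": 0.6}
    - {"dx": 0,"dy": -0.4,"dz": 0,"turn": 0,"claw": 0.6}

```text
t: 26.47
eef_pos: [0.4808, 0.2927, 0.2691]
orientation: [0.0, 0.001, 1.0, 0.0]
contact_force: [-0.1, -0.0, 0.3]
finger_gap: 0.0514
gripper_force: 0.0
```

```bash
python3 - <<'E'
from cell import bot,cams
from h import *
import cv2
p,d=cams.read_camera("side");cv2.imwrite("pics/s5.png",p[:,:,::-1])
for n in("top","side"):
    p,d=cams.read_camera(n);k=cams.get_calibration(n);C=cloud(p,d,k["intrinsics"],k["cam_to_world"])
    m=np.hypot(C[:,0]-.481,C[:,1]-.4425)<.035
    print(n,np.percentile(C[m&(C[:,2]<.24)][:,2],99))
    Q=C[m&(C[:,2]>.183)&(C[:,2]<.196)];print(len(Q),(Q.min(0)+Q.max(0))/2,np.ptp(Q,axis=0),np.linalg.lstsq(np.c_[Q[:,:2]-Q[:,:2].mean(0),np.ones(len(Q))],Q[:,2],rcond=None)[0])
print(bot.observe()["eef_pos"])
E
```

```text
Traceback (most recent call last):
IndexError: index -1 is out of bounds for axis 0 with size 0
```

View pics/s5.png

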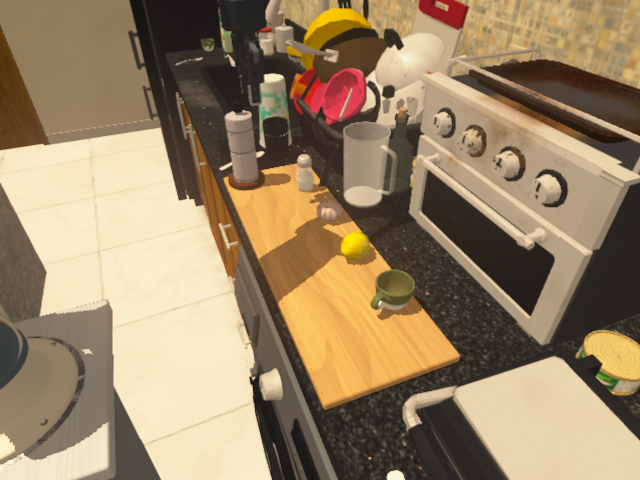

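The full stack stands at (240,150) with the lid on, and the bystanders are unmoved. I'll check the lid level from the side camera.

```bash
python3 - <<'E'
from cell import bot,cams
from h import *
import cv2
p,d=cams.read_camera("side");k=cams.get_calibration("side")
cv2.imwrite("pics/s6.png",cv2.resize(p[90:200,190:290,::-1],None,fx=5,fy=5))
C=cloud(p,d,k["intrinsics"],k["cam_to_world"])
m=np.hypot(C[:,0]-.481,C[:,1]-.4425)<.035
print(C[m&(C[:,2]<.24)][:,2].max())
Q=C[m&(C[:,2]>.186)&(C[:,2]<.194)];print(len(Q),(Q.min(0)+Q.max(0))/2,np.ptp(Q,axis=0),np.linalg.lstsq(np.c_[Q[:,:2]-Q[:,:2].mean(0),np.ones(len(Q))],Q[:,2],rcond=None)[0])
a=np.load("side0.npz")["p"].astype(int)
for n,(u,v) in dict(salt=(305,172),garlic=(329,210),lemon=(355,246),cup=(393,290)).items():
    s=np.s_[v-18:v+18,u-16:u+16]; q=lambda I:I[s].mean(2).astype(np.float32)
    print(n,cv2.phaseCorrelate(q(a),q(p.astype(int))))
E
```

```text
0.21951594093762722
203 [0.48106817 0.44141854 0.18970391] [0.05641787 0.0574478  0.00728991] [0.01261712 0.05008317 0.18979401]
salt ((0.2066511413322889, 0.09988182195737139), 1.0244462316234906)
garlic ((0.8096464043868696, -0.21895689058948165), 0.5239612998233901)
lemon ((-0.2010413810227476, -0.12339896543105411), 0.5967398109949298)
cup ((-0.05560982088377742, -0.048217585236340454), 0.9984871349814866)
```

View pics/s6.png

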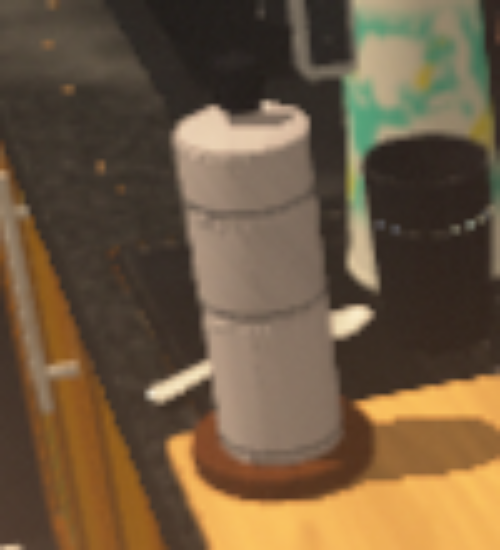

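The crop shows the lid flush on the shallow tier at (240,130). The knob top measures 0.2195 m against 0.218 expected.

```bash
python3 -c "
from cell import bot
print(bot.finish_job())"
```

```text
the job is handed in; nothing more can be done
None
```

The lunch carrier is back together on its stand (tall, middle and shallow tiers, then the lid), each part seated at the height expected; the other things appear unmoved, and the job was handed in at about 27 s.

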